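# Fetch the hemmed-in sample jar for weighing

## Robot

A 6-joint arm with a two-finger parallel gripper is mounted at the origin on the work surface. World frame = base frame: x ahead of the robot, y to its left, z up, the work surface at z = 0. Lengths are in mm, angles in rad, forces in N, time in s.
With the tool pointing down it reaches from about 350 to 925 mm from the base axis. Payload 6.4 kg.
Tool frame: the origin (TCP) lies on the centre line of the jaws, within the pads' length; the fingertips stand 11 mm ahead of it and the grasp point (between the pads) lies 8 mm behind it; z points along the fingers, x is the direction in which the jaws open and shut, and the axes are right-handed (so a half turn about z gives the same grasp; the last joint's range is limited). The gripper opens to 94 mm and grips with 3 to 60 N. Pads are 16 mm wide; open, the fingers measure 119 mm over their backs; the gripper's body (75 mm by 177 mm) begins 78 mm behind the grasp point.
Start: joints at [-1.421, 0.245, 1.558, -0, 1.339, -0.174], TCP at [206.816, -616.231, 216.455] pointing down, gripper open.
Joint ranges: [-3.13, 3.13], [-1.02, 2.26], [0.13, 2.54], [-0.95, 4.09], [0.21, 2.88], [-2.74, 2.74]. Speed limits (rad/s): [2.57, 2.57, 3.14, 3.14, 3.14, 3.14].

## Interface

Orientations are given as a rotation vector (axis times angle).
In Python, from station import manip gives the robot as it stands.
- The arm moves only by the shell command python3 -m creep 'ROWS' [OPENING] [FORCE]. ROWS is JSON, a list that holds one entry, the list of rows, each a list of 6 numbers: the shift along the tool's x, y, z in m, then the turn, a rotation vector about the tool's x, y, z in rad. A call has 1 to 8 rows; each row is the pose to reach, as a shift and turn from the pose commanded when the call began, along the tool's axes at that moment; what a row does not reach only later rows make up. A row lasts 1/10 s, in which the tool goes at most 50 mm and 8.59 degrees, less where a joint would pass 70% of its speed; a pose out of reach is approached as far as the arm can. A call with a gripper value outside its range is refused whole. OPENING is the closure, from 0 (fully open) to 1 (shut), set as the call begins (- or left out, the last holds). The fingers move at their own pace and stop on an object; FORCE is the grip in N (left out, the last holds). Time passes only in rows, so rows that repeat a pose let the fingers close. It gives the time, the measured TCP pose, the force and the opening at its end, in the units of the state.
- manip.observe(): the state, without advancing time (a new reading comes with each control period).
- manip.grab_frame(name): name is "scene" or "top" or "wrist"; returns the picture (480x640x3 uint8, red, green, blue); there is no depth.
- manip.calibration(name): a dict with "K" (3x3 intrinsics, pixels), "R" (3x3) and "t" (3): a world point X has camera coordinates R X + t. Camera axes: x right, y down, z forward; pixel columns grow to the right and rows downward; lengths in mm; the calibration is good to about 2 mm. A picture is of the moment at which its call begins: read the wrist's pose just before it. calibration takes no time and is no camera call; for the wrist camera it gives the pose at the moment of the call.
- manip.hand_in(): hands the job in, once; it reports no verdict.
The state is a dict: "t": time; "joints": joint angles; "joint_velocities": joint speeds; "tau": joint torques, N m; "tcp_pos": TCP position; "ee_rot": TCP orientation; "wrist_force": force on the tool from outside, world axes, zero at the start; "torque": the same for the moment, N m; "grip_width": finger opening in mm.
Only numpy, scipy, OpenCV 4.12 (cv2) and the standard library are available. Lean on these libraries where they do the work, as an engineer would, in place of code of your own. Each camera call takes 0.05 s, during which the arm holds its last target. There are 200 camera calls.

## Task

The small red-lidded sample jar is hemmed in between the tall blue-capped and yellow-capped bottles: first stand both of these bottles in the steel tray at the side, then set the jar on the middle of the balance pan, and only then put each bottle back on the middle of the marker of its own colour. Keep all three upright, and do not shift or tip the green-capped bottle or the orange tube rack.

Things in the scene. Friction and masses are not known exactly. Their poses are not given: they have to be found in the camera images.
- jar: small round amber sample jar with red lid, 0.09 kg: body diameter 44 mm up to 28 mm, lid diameter 46 mm from 28 to 40 mm. Origin: centre of the underside; z up, round about z. Starts upright on the grey store plate (6 mm thick), about 10 mm from each of the two tall bottles
- bottle_blue: tall white reagent bottle with blue screw cap and blue label band, 0.25 kg: body diameter 62 mm up to 100 mm, shoulder narrowing up to 116 mm, cap diameter 44 mm from 118 to 150 mm above the underside (take it by the cap from above). Origin: centre of the underside; z up along the bottle, round about z. Starts upright on the blue marker of the store plate
- bottle_yellow: tall white reagent bottle with yellow screw cap and yellow label band, 0.25 kg: body diameter 62 mm up to 100 mm, shoulder narrowing up to 116 mm, cap diameter 44 mm from 118 to 150 mm above the underside (take it by the cap from above). Origin: centre of the underside; z up along the bottle, round about z. Starts upright on the yellow marker of the store plate
- pad_blue: fixed flat blue marker on the grey store plate, home of the blue-capped bottle: disc 72 mm across, 3 mm thick, with a 40 mm wide tongue reaching 85 mm from the disc's centre along -x. Origin: centre of the disc's underside (bottle underside at z = +3 mm), z up. The two discs lie 116 mm apart along y; the jar starts midway, 25 mm further along +x
- pad_yellow: fixed flat yellow marker on the grey store plate, home of the yellow-capped bottle: disc 72 mm across, 3 mm thick, with a 40 mm wide tongue reaching 85 mm from the disc's centre along -x. Origin: centre of the disc's underside (bottle underside at z = +3 mm), z up. The two discs lie 116 mm apart along y; the jar starts midway, 25 mm further along +x
- parking_tray: fixed shallow steel tray on the bench, outside 220 mm along its x by 150 mm along its y, rim 16 mm high, walls 4 mm, floor 4 mm thick. Origin: centre of its underside. It has room for the two bottles side by side along x, for instance 45 mm either side of the centre
- balance: fixed white bench balance, housing 200 x 165 x 55 mm with a display at its -x end, and a round steel pan 110 mm across. Origin: at bench height straight below the centre of the pan, z up; the pan's top is 70 mm above the origin; the housing reaches from -135 to +65 mm along its x and 82 mm either side in y
- bottle_green: bystander, to be left alone: loose white bottle with green cap and green label band, body diameter 52 mm, cap diameter 36 mm, 100 mm tall, on the store plate on the robot's side of the two tall bottles. Origin: centre of the underside, z up
- tube_rack: bystander, to be left alone: loose orange tube rack with capped tubes, 60 mm along its x, 130 mm along its y, 64 mm tall, on the bench between robot and store. Origin: centre of the underside, z up
There are look-alikes about, which are no part of the job. Leave any pink or purple look-alike of the bottle_yellow alone.

How it is judged (in metres and radians):
On the way, in this order (a step that is already met when the one before it is completed fails the run):
1. both tall bottles stand released in the steel tray, while the jar is still in its place (x of bottle_blue in the frame of parking_tray between -0.08 and 0.08 m and y of bottle_blue in the frame of parking_tray between -0.045 and 0.045 m and z of each of bottle_blue, bottle_yellow in the frame of parking_tray below 0.01 m and linear speed of each of bottle_blue, bottle_yellow below 0.02 m/s and angle between each of bottle_blue, bottle_yellow's own z axis and vertical below 0.1 rad and contact force between each of bottle_blue, bottle_yellow and the fingers below 0.3 N and x of bottle_yellow in the frame of parking_tray between -0.08 and 0.08 m and y of bottle_yellow in the frame of parking_tray between -0.045 and 0.045 m and distance of jar from where it was at the start of the episode below 0.03 m), for 0.2 s.
2. the jar stands released on the middle of the balance pan, while both tall bottles are still in the tray (horizontal distance between jar and balance below 0.015 m and z of jar in the frame of balance between 0.064 and 0.076 m and linear speed of each of jar, bottle_blue, bottle_yellow below 0.02 m/s and angle between each of jar, bottle_blue, bottle_yellow's own z axis and vertical below 0.1 rad and contact force between each of jar, bottle_blue, bottle_yellow and the fingers below 0.3 N and x of bottle_blue in the frame of parking_tray between -0.08 and 0.08 m and y of bottle_blue in the frame of parking_tray between -0.045 and 0.045 m and z of each of bottle_blue, bottle_yellow in the frame of parking_tray below 0.01 m and x of bottle_yellow in the frame of parking_tray between -0.08 and 0.08 m and y of bottle_yellow in the frame of parking_tray between -0.045 and 0.045 m), for 0.2 s.
At the end, for the whole second after the job is handed in: The jar stands upright on the balance pan within 15 mm of its centre, the blue-capped bottle upright on the blue marker's disc and the yellow-capped bottle upright on the yellow one, each within 12 mm of the disc's centre; all released and at rest (horizontal distance between jar and balance below 0.015 m and z of jar in the frame of balance between 0.064 and 0.076 m and linear speed of each of jar, bottle_blue, bottle_yellow below 0.02 m/s and angle between each of jar, bottle_blue, bottle_yellow's own z axis and vertical below 0.1 rad and contact force between each of jar, bottle_blue, bottle_yellow and the fingers below 0.3 N and horizontal distance between bottle_blue and pad_blue below 0.012 m and z of bottle_blue in the frame of pad_blue below 0.008 m and horizontal distance between bottle_yellow and pad_yellow below 0.012 m and z of bottle_yellow in the frame of pad_yellow below 0.008 m); the robot touches nothing.
It fails at once if the green-capped bottle is moved more than 15 mm or tipped (distance of bottle_green from where it was at the start of the episode above 0.015 m or angle between bottle_green's own z axis and vertical above 0.5 rad).
It fails at once if the tube rack is moved more than 15 mm or tipped (distance of tube_rack from where it was at the start of the episode above 0.015 m or angle between tube_rack's own z axis and vertical above 0.5 rad).
It fails at once if the jar or a tall bottle is tipped by more than about 35 degrees (angle between any of jar, bottle_blue, bottle_yellow's own z axis and vertical above 0.6 rad).
It also fails if it takes over 136 s, if anything falls off the work surface, if the arm or the gripper's body presses on something with over 40 N, if the wrist force passes 120 N, or if a joint passes its speed limit or range.

## Working session

There is one attempt and no reset: what is moved stays moved. The work goes in short steps, Python scripts to look and compute and a shell command to move; the robot and the scene stay as the last step left them, time stands still between calls to the robot, and variables do not carry over. Pictures are saved under pics/ and viewed, about 12 in all and at most 16, crops included, and the job is handed in when it is done.

```bash
mkdir -p pics
cat > h.py <<'E'
import numpy as np, cv2
from station import manip
def cal(n):
    c=manip.calibration(n); return np.array(c["K"],float),np.array(c["R"],float),np.array(c["t"],float).ravel()
def ray(c,uv):
    K,R,t=c; d=R.T@np.linalg.solve(K,[uv[0],uv[1],1.]); return -R.T@t,d
def onplane(c,uv,z):
    o,d=ray(c,uv); return o+d*(z-o[2])/d[2]
def tri(*cu):
    A=0;b=0
    for c,uv in cu:
        o,d=ray(c,uv); d=d/np.linalg.norm(d); P=np.eye(3)-np.outer(d,d); A=A+P; b=b+P@o
    return np.linalg.solve(A,b)
def proj(c,X):
    K,R,t=c; p=K@(R@np.asarray(X,float)+t); return p[:2]/p[2]
def save(n,im): cv2.imwrite(f"pics/{n}.png",im[...,::-1])
E
python3 - <<'E'
from h import *
s=manip.observe(); print({k:np.round(v,3).tolist() for k,v in s.items()})
for n in("scene","top"):
    im=manip.grab_frame(n); np.save(n+"0.npy",im); save(n+"0",im); c=cal(n); print(n,c[0].tolist(),(-c[1].T@c[2]).round(0),c[1].round(2).tolist())
E
```

```text
{'t': 0.0, 'joints': [-1.421, 0.246, 1.559, 0.0, 1.339, -0.174], 'joint_velocities': [-0.001, 0.001, 0.0, -0.001, -0.001, -0.001], 'tau': [0.0, -41.584, -31.46, 0.068, 0.033, -0.0], 'tcp_pos': [206.728, -615.637, 215.366], 'ee_rot': [-2.549, 1.834, 0.002], 'wrist_force': [0.262, 0.059, 1.028], 'torque': [-0.07, 0.013, 0.008], 'grip_width': 93.822}
scene [[592.7349466731642, 0.0, 317.0908978112779], [0.0, 592.7349466731642, 241.59629653324308], [0.0, 0.0, 1.0]] [966. 716. 853.] [[-0.86, 0.51, -0.02], [0.37, 0.6, -0.71], [-0.35, -0.62, -0.7]]
top [[487.32408369655764, 0.0, 318.6447086307963], [0.0, 487.32408369655764, 233.43523497284116], [0.0, 0.0, 1.0]] [457.  -7. 994.] [[-0.01, -1.0, 0.0], [-1.0, 0.01, -0.06], [0.06, -0.0, -1.0]]
```

View pics/scene0.png

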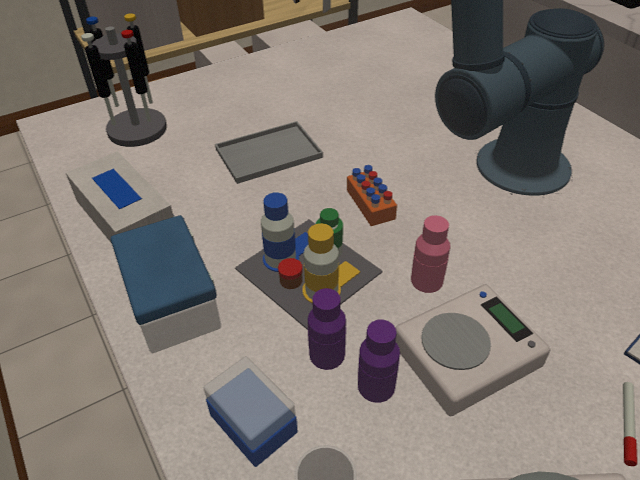

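View pics/top0.png

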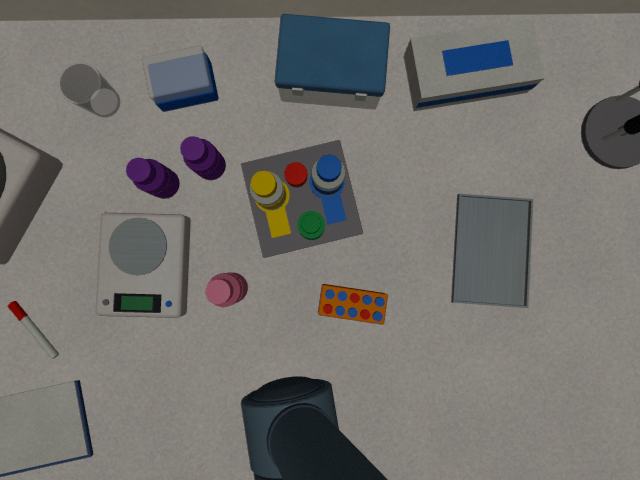

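The top view shows the blue cap at (329,167), the yellow cap at (264,184), the red lid at (296,174), the green cap at (312,224), the pan at (138,246) and the tray around (492,250). The look-alikes are purple, at (195,150) and (145,170), and pink, at (225,289). Only the bottles on the blue and yellow tongues of the store plate fit the description.

```bash
cat > m.py <<'E'
from h import *
H={"blue":(105,125,130),"yellow":(18,30,150),"red":(0,6,150),"green":(50,75,120)}
def mask(im,col,box,vmin=60):
    h=cv2.cvtColor(im,cv2.COLOR_RGB2HSV); a,b,s=H[col]
    m=cv2.inRange(h,(a,s,vmin),(b,255,255))
    if col=="red": m|=cv2.inRange(h,(174,s,vmin),(180,255,255))
    z=np.zeros_like(m); x0,y0,x1,y1=box; z[y0:y1,x0:x1]=m[y0:y1,x0:x1]; return z
def big(m):
    cs,_=cv2.findContours(m,cv2.RETR_EXTERNAL,cv2.CHAIN_APPROX_NONE); return max(cs,key=cv2.contourArea)
E
python3 - <<'E'
from m import *
s=np.load("scene0.npy");t=np.load("top0.npy"); cs,ct=cal("scene"),cal("top")
B={"blue":((255,185,295,222),(308,145,352,182)),"yellow":((300,218,340,252),(240,165,284,198)),"red":((272,252,308,292),(280,158,312,190)),"green":((315,205,345,232),(296,208,328,240))}
for k,(bs,bt) in B.items():
    u=[]
    for im,b in((s,bs),(t,bt)):
        c=big(mask(im,k,b)); m=cv2.moments(c); u.append((m["m10"]/m["m00"],m["m01"]/m["m00"])); r=cv2.boundingRect(c); print(k,np.round(u[-1],1),r,cv2.contourArea(c))
    print("  tri",tri((cs,u[0]),(ct,u[1])).round(0))
# tray, balance corners by hand pixels (top)
for n,ps,z in(("tray",[(457,195),(531,199),(528,306),(452,302)],16),("bal",[(103,213),(187,214),(183,316),(97,314)],55),("pan",[(138,246)],70),("rack",[(322,286),(387,291),(384,323),(319,317)],50)):
    print(n,[onplane(ct,p,z).round(0)[:2].tolist() for p in ps])
a=cv2.resize(t[130:260,170:380],None,fx=3.5,fy=3.5,interpolation=cv2.INTER_CUBIC); save("crop1",a)
from scipy.spatial.transform import Rotation as R
print(R.from_rotvec(manip.observe()["ee_rot"]).as_matrix().round(3))
E
```

```text
blue [275.2 200.7] (264, 193, 23, 27) 273.0
blue [328.6 166.6] (317, 155, 24, 25) 447.5
  tri [626. -29. 155.]
yellow [320.5 237.5] (308, 223, 26, 29) 586.0
yellow [263.4 183.6] (251, 171, 26, 26) 502.0
  tri [600.  86. 143.]
red [289.8 268.4] (278, 258, 24, 22) 390.5
red [295.4 173.3] (284, 162, 23, 23) 388.0
  tri [638.  34.  39.]
green [328.8 214.1] (321, 209, 17, 11) 138.5
green [310.8 224.4] (297, 211, 28, 28) 567.0
  tri [531.   3. 101.]
tray [[594.0, -293.0], [584.0, -442.0], [369.0, -427.0], [379.0, -275.0]]
bal [[563.0, 405.0], [559.0, 243.0], [363.0, 250.0], [370.0, 414.0]]
pan [[498.0, 331.0]]
rack [[416.0, -16.0], [405.0, -141.0], [344.0, -134.0], [357.0, -10.0]]
[[ 0.318 -0.948 -0.   ]
 [-0.948 -0.318  0.002]
 [-0.002 -0.    -1.   ]]
```

View pics/crop1.png

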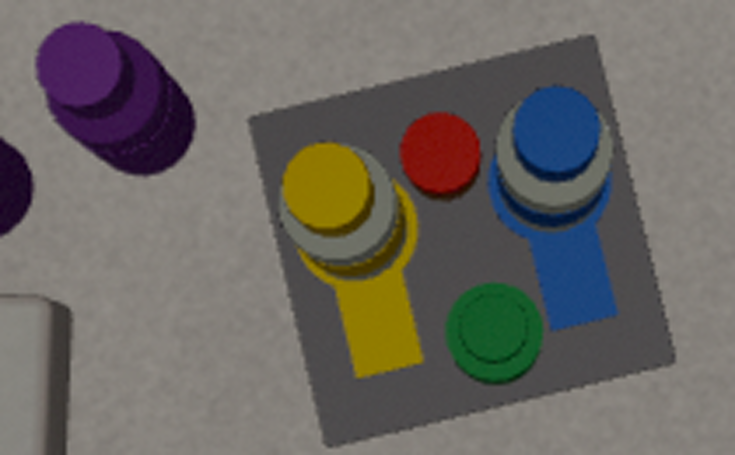

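The crop confirms it. The yellow-capped bottle stands on the yellow tongue marker and the blue-capped one on the blue marker, with the red lid between them. The cap spacing of 118 mm and the heights both fit. Next I move above the blue bottle for a wrist look.

```bash
cat > go.py <<'E'
import sys
from h import *
from scipy.spatial.transform import Rotation as R
def shift(X):
    s=manip.observe(); d=R.from_rotvec(s["ee_rot"]).as_matrix().T@(np.array(X,float)-s["tcp_pos"]); return d.round(1)
if __name__=="__main__":
    s=manip.observe(); print(round(s["t"],2),np.round(s["tcp_pos"],1),R.from_rotvec(s["ee_rot"]).as_matrix()[:,0].round(3),np.round(s["wrist_force"],1),round(s["grip_width"],1))
    if len(sys.argv)>3: print("shift mm",shift(sys.argv[1:4]))
E
python3 -m creep '[[[-0.053,-0.072,-0.008,0,0,0],[-0.106,-0.144,-0.016,0,0,0],[-0.159,-0.217,-0.024,0,0,0],[-0.2125,-0.289,-0.0325,0,0,0],[-0.2125,-0.289,-0.0325,0,0,0],[-0.2125,-0.289,-0.0325,0,0,0],[-0.2125,-0.289,-0.0325,0,0,0],[-0.2125,-0.289,-0.0325,0,0,0]]]' 0 20
python3 -m creep '[[[-0.2125,-0.289,-0.0325,0,0,0],[-0.2125,-0.289,-0.0325,0,0,0],[-0.2125,-0.289,-0.0325,0,0,0],[-0.2125,-0.289,-0.0325,0,0,0],[-0.2125,-0.289,-0.0325,0,0,0],[-0.2125,-0.289,-0.0325,0,0,0],[-0.2125,-0.289,-0.0325,0,0,0],[-0.2125,-0.289,-0.0325,0,0,0]]]'
python3 go.py 626 -29 300
python3 - <<'E'
from h import *
c=cal("wrist"); im=manip.grab_frame("wrist"); np.save("w1.npy",im); save("w1",im)
print(c[0].tolist(),(-c[1].T@c[2]).round(0),c[1].round(2).tolist())
for X in((626,-29,159),(600,86,159),(638,34,46)): print(proj(c,X).round(0))
E
```

```text
t: 0.9
tcp_pos: [415.1, -319.3, 249.2]
ee_rot: [-2.554, 1.827, -0.001]
wrist_force: [-0.0, 0.3, 0.1]
grip_width: 94.0
t: 1.7
tcp_pos: [621.2, -26.4, 281.2]
ee_rot: [-2.554, 1.829, 0.0]
wrist_force: [-0.9, -0.4, 0.3]
grip_width: 94.2
1.7 [621.2 -26.4 281.2] [ 0.322 -0.947 -0.   ] [-0.9 -0.4  0.3] 94.2
shift mm [  3.9  -3.7 -18.8]
[[401.06784262824044, 0.0, 320.63653871503715], [0.0, 401.06784262824044, 240.6656010108287], [0.0, 0.0, 1.0]] [695.  -2. 450.] [[0.32, -0.95, -0.0], [-0.91, -0.31, 0.27], [-0.25, -0.08, -0.96]]
[325. 233.]
[167. 217.]
[268. 174.]
```

View pics/w1.png

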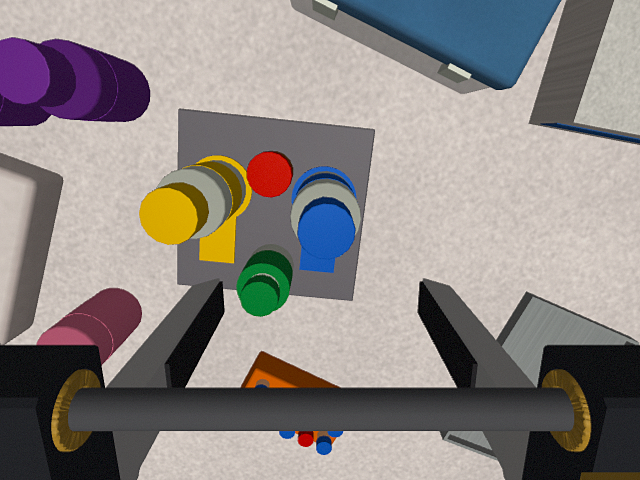

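The wrist view shows the blue cap at about (326,230), the yellow cap at (170,213) and the red lid at (269,174), within a few pixels of prediction. I refine by triangulating the bright top faces between the wrist and top views.

```bash
cat > cap.py <<'E'
from m import *
def topface(im,k,box):
    m=mask(im,k,box); v=im.max(2)[m>0]; thr=0.85*np.percentile(v,60)
    c=big(((m>0)&(im.max(2)>thr)).astype(np.uint8)*255); return cv2.fitEllipse(cv2.convexHull(c))
E
python3 - <<'E'
from cap import *
w=np.load("w1.npy");t=np.load("top0.npy"); ct=cal("top"); cw=cal("wrist")
# pose unchanged since picture
B={"blue":((290,150,362,265),(308,145,352,182),159),"yellow":((130,175,205,250),(240,165,284,198),159),"red":((240,145,300,205),(280,158,312,190),46)}
for k,(bw,bt,z) in B.items():
    a,b=topface(w,k,bw),topface(t,k,bt)
    print(k,np.round(a,1).tolist() if 0 else (np.round(a[0],1),np.round(a[1],1),np.round(b[0],1),np.round(b[1],1)))
    print("  tri",tri((cw,a[0]),(ct,b[0])).round(1),"plane w",onplane(cw,a[0],z).round(1),"t",onplane(ct,b[0],z).round(1))
E
```

```text
blue (array([323.8, 236.2]), array([56., 69.]), array([328.6, 166.4]), array([23.7, 24.1]))
  tri [625.2 -29.1 168.5] plane w [622.7 -29.6 159. ] t [627.1 -29.7 159. ]
yellow (array([167.9, 215.9]), array([53.8, 59.9]), array([262.6, 182.6]), array([23.8, 24.2]))
  tri [600.4  84.8 158.8] plane w [600.4  84.6 159. ] t [600.4  84.8 159. ]
red (array([268.6, 174.1]), array([43.4, 45. ]), array([295.3, 173. ]), array([22. , 22.1]))
  tri [637.8  32.9  46.9] plane w [637.7  33.   46. ] t [638.   32.9  46. ]
```

```bash
python3 -m creep '[[[0.005,-0.004,0.03,0,0,0],[0.005,-0.004,0.06,0,0,0],[0.005,-0.004,0.09,0,0,0],[0.005,-0.004,0.09,0,0,0],[0.005,-0.004,0.09,0,0,0]]]' >/dev/null
python3 go.py 626.5 -29.7 137
```

```text
2.25 [624.4 -34.3 191.4] [ 0.317 -0.949 -0.   ] [-0.6 -0.1  1. ] 94.2
shift mm [-3.6 -3.5 54.4]
```

```bash
python3 -m creep '[[[-0.0036,-0.0035,0.02,0,0,0],[-0.0036,-0.0035,0.04,0,0,0],[-0.0036,-0.0035,0.054,0,0,0],[-0.0036,-0.0035,0.054,0,0,0],[-0.0036,-0.0035,0.054,0,0,0]]]' >/dev/null
python3 go.py 626.5 -29.7 137
python3 -m creep '[[[0,0,0,0,0,0],[0,0,0,0,0,0],[0,0,0,0,0,0],[0,0,0,0,0,0],[0,0,0,0,0,0],[0,0,0,0,0,0],[0,0,0,0,0,0],[0,0,0,0,0,0]]]' 1 25
python3 -m creep '[[[0,0,0,0,0,0],[0,0,0,0,0,0],[0,0,0,0,0,0],[0,0,0,0,0,0]]]'
```

```text
2.75 [627.8 -28.8 138.8] [ 0.318 -0.948  0.001] [0.1 0.8 0.4] 93.9
shift mm [0.4 1.5 1.8]
t: 3.55
tcp_pos: [627.1, -28.4, 137.4]
ee_rot: [2.55, -1.834, -0.0]
wrist_force: [0.6, 0.7, -0.5]
grip_width: 44.0
t: 3.95
tcp_pos: [627.1, -28.3, 137.4]
ee_rot: [2.55, -1.834, -0.0]
wrist_force: [-0.1, -0.5, -0.2]
grip_width: 44.0
```

Blue cap is held (width 44). Lift and carry it to the far tray slot.

```bash
python3 -m creep '[[[0,0,-0.008,0,0,0],[0,0,-0.025,0,0,0],[0,0,-0.045,0,0,0],[0,0,-0.065,0,0,0],[0,0,-0.08,0,0,0],[0,0,-0.085,0,0,0],[0,0,-0.085,0,0,0]]]'
python3 -m creep '[[[0.008,0.006,0,0,0,0],[0.024,0.017,0,0,0,0],[0.044,0.031,0,0,0,0],[0.064,0.0455,0,0,0,0],[0.084,0.0595,0,0,0,0],[0.104,0.074,0,0,0,0],[0.124,0.088,0,0,0,0],[0.142,0.101,0,0,0,0]]]' >/dev/null
python3 -m creep '[[[0.020,0.014,0,0,0,0],[0.04,0.028,0,0,0,0],[0.06,0.042,0,0,0,0],[0.08,0.057,0,0,0,0],[0.1,0.071,0,0,0,0],[0.12,0.085,0,0,0,0],[0.134,0.095,0,0,0,0],[0.142,0.101,0,0,0,0]]]' >/dev/null
python3 -m creep '[[[0,0,0,0,0,0],[0,0,0,0,0,0],[0,0,0,0,0,0]]]'
python3 go.py 526 -362 133
python3 - <<'E'
from h import *
for n in("wrist","top"):
    im=manip.grab_frame(n); np.save(n+"2.npy",im); save(n+"2",im); c=cal(n)
    print([proj(c,X).round(0).tolist() for X in((526,-362,4),(437,-355,4))])
E
```

```text
t: 4.65
tcp_pos: [627.6, -28.4, 223.7]
ee_rot: [-2.55, 1.834, -0.003]
wrist_force: [-0.1, -0.1, -1.7]
grip_width: 43.2
t: 6.55
tcp_pos: [526.3, -360.9, 222.4]
ee_rot: [-2.551, 1.833, 0.0]
wrist_force: [0.8, 0.3, -2.2]
grip_width: 43.9
6.55 [ 526.3 -360.9  222.4] [ 0.319 -0.948 -0.   ] [ 0.8  0.3 -2.2] 43.9
shift mm [ 1.   0.6 89.4]
[[321.0, 213.0], [287.0, 290.0]]
[[490.0, 229.0], [489.0, 272.0]]
```

View pics/wrist2.png

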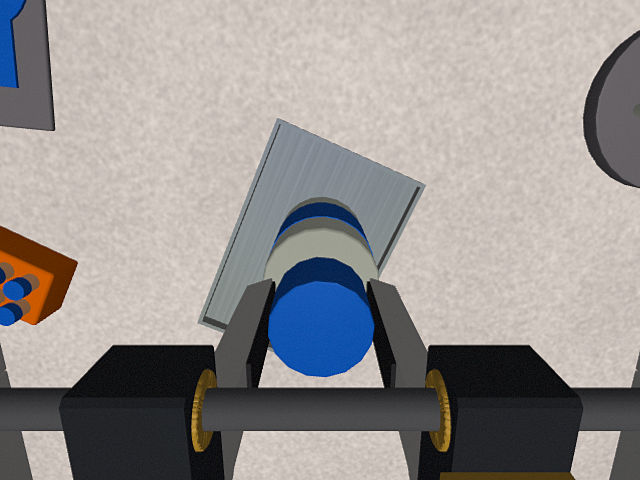

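View pics/top2.png

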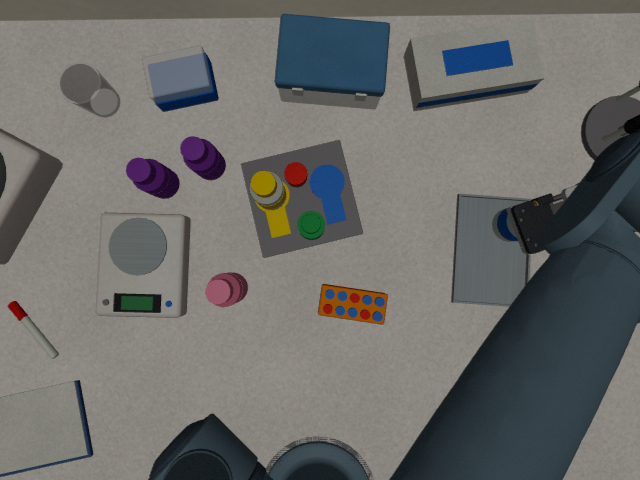

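The wrist view shows the bottle hanging over the tray, with the far rim corners at (279,120) and (425,186). The top view shows the blue disc bare at about (327,182). I check the tray height and the disc position.

```bash
cat > disc.py <<'E'
from m import *
def disc(im,k,box,vmin=60):
    m=mask(im,k,box,vmin); m=cv2.morphologyEx(m,cv2.MORPH_CLOSE,np.ones((5,5)))
    d=cv2.distanceTransform(m,cv2.DIST_L2,5); _,r,_,p=cv2.minMaxLoc(d)
    ys,xs=np.where(d>r-0.8); return (xs.mean(),ys.mean()),r
E
python3 - <<'E'
from disc import *
cw,ct=cal("wrist"),cal("top")
for a,b in(((279,120),(457,195)),((425,186),(531,199))): print(tri((cw,a),(ct,b)).round(1),onplane(cw,a,16).round(0),onplane(ct,b,16).round(0))
t=np.load("top2.npy"); p,r=disc(t,"blue",(300,155,360,235)); print(p,r,onplane(ct,p,9).round(1))
E
```

```text
[ 5.963e+02 -2.971e+02  5.000e-01] [ 596. -299.   16.] [ 594. -293.   16.]
[ 583.9 -446.3    9.4] [ 583. -445.   16.] [ 584. -442.   16.]
(np.float64(326.54545454545456), np.float64(181.63636363636363)) 16.778297424316406 [626.3 -29.1   9. ]
```

```bash
python3 -m creep '[[[0.001,0.0006,0.02,0,0,0],[0.001,0.0006,0.04,0,0,0],[0.001,0.0006,0.06,0,0,0],[0.001,0.0006,0.07,0,0,0],[0.001,0.0006,0.077,0,0,0],[0.001,0.0006,0.082,0,0,0],[0.001,0.0006,0.085,0,0,0],[0.001,0.0006,0.085,0,0,0]]]'
python3 go.py 526 -362 132
```

```text
t: 7.45
tcp_pos: [525.9, -363.1, 137.7]
ee_rot: [2.55, -1.834, 0.001]
wrist_force: [-0.1, -0.3, -2.1]
grip_width: 43.6
7.45 [ 525.9 -363.1  137.7] [ 0.318 -0.948  0.   ] [-0.1 -0.3 -2.1] 43.6
shift mm [-1.  -0.5  5.7]
```

```bash
python3 -m creep '[[[0,0,0.002,0,0,0],[0,0,0.004,0,0,0],[0,0,0.005,0,0,0],[0,0,0.005,0,0,0]]]'
python3 -m creep '[[[0,0,0.001,0,0,0],[0,0,0.001,0,0,0]]]'
```

```text
t: 7.85
tcp_pos: [525.7, -363.1, 132.5]
ee_rot: [2.55, -1.834, 0.0]
wrist_force: [-0.5, 0.4, -1.3]
grip_width: 43.6
t: 8.05
tcp_pos: [525.9, -363.2, 132.4]
ee_rot: [2.55, -1.834, 0.001]
wrist_force: [-1.2, 1.7, 4.2]
grip_width: 43.8
```

```bash
python3 -m creep '[[[0,0,0,0,0,0],[0,0,0,0,0,0],[0,0,0,0,0,0],[0,0,0,0,0,0],[0,0,0,0,0,0],[0,0,0,0,0,0]]]' 0.1
python3 -m creep '[[[0,0,-0.02,0,0,0],[0,0,-0.05,0,0,0],[0,0,-0.09,0,0,0],[0,0,-0.13,0,0,0],[0,0,-0.15,0,0,0],[0,0,-0.15,0,0,0]]]' >/dev/null
python3 -m creep '[[[-0.02,-0.01,0,0,0,0],[-0.05,-0.026,0,0,0,0],[-0.09,-0.048,0,0,0,0],[-0.13,-0.069,0,0,0,0],[-0.165,-0.088,0,0,0,0],[-0.2,-0.107,0,0,0,0]]]' >/dev/null
python3 -m creep '[[[-0.04,-0.021,0,0,0,0],[-0.08,-0.042,0,0,0,0],[-0.12,-0.064,0,0,0,0],[-0.16,-0.085,0,0,0,0],[-0.2,-0.106,0,0,0,0],[-0.2,-0.106,0,0,0,0],[-0.2,-0.106,0,0,0,0],[-0.2,-0.106,0,0,0,0]]]' >/dev/null
python3 go.py 600.4 84.8 137
python3 - <<'E'
from disc import *; from cap import topface
cw=cal("wrist"); im=manip.grab_frame("wrist"); np.save("w3.npy",im); save("w3",im)
for n,X in(("y",(600.4,84.8,159)),("disc",(626,-29,9)),("jar",(638,33,46))): print(n,proj(cw,X).round(0))
E
```

```text
t: 8.65
tcp_pos: [525.7, -363.0, 131.4]
ee_rot: [-2.55, 1.834, 0.0]
wrist_force: [-0.1, 0.7, -0.5]
grip_width: 83.9
10.65 [599.5  83.7 279.9] [ 0.318 -0.948 -0.001] [ 1.2 -0.4  0.3] 84.6
shift mm [ -0.6  -1.6 142.9]
y [319. 236.]
disc [424. 211.]
jar [380. 188.]
```

View pics/w3.png

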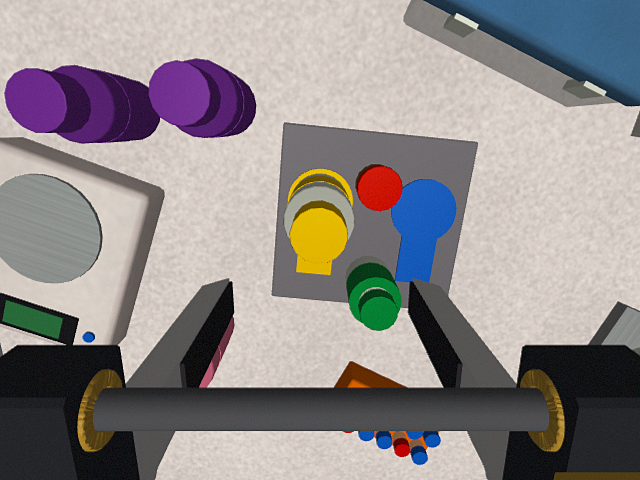

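The view shows the yellow cap at (319,236), the bare blue disc at (424,211) and the red lid at (380,188). All three are on prediction, so I descend onto yellow.

```bash
python3 -m creep '[[[-0.0006,-0.0016,0.03,0,0,0],[-0.0006,-0.0016,0.06,0,0,0],[-0.0006,-0.0016,0.09,0,0,0],[-0.0006,-0.0016,0.115,0,0,0],[-0.0006,-0.0016,0.13,0,0,0],[-0.0006,-0.0016,0.14,0,0,0],[-0.0006,-0.0016,0.142,0,0,0],[-0.0006,-0.0016,0.142,0,0,0]]]' >/dev/null
python3 go.py 600.4 84.8 137
python3 - <<'E'
from disc import *
cw=cal("wrist"); ct=cal("top")
E
python3 -m creep '[[[0,0,0,0,0,0],[0,0,0,0,0,0],[0,0,0,0,0,0],[0,0,0,0,0,0],[0,0,0,0,0,0],[0,0,0,0,0,0],[0,0,0,0,0,0],[0,0,0,0,0,0]]]' 1 25
python3 -m creep '[[[0,0,-0.008,0,0,0],[0,0,-0.025,0,0,0],[0,0,-0.045,0,0,0],[0,0,-0.07,0,0,0],[0,0,-0.095,0,0,0],[0,0,-0.115,0,0,0],[0,0,-0.125,0,0,0],[0,0,-0.125,0,0,0]]]'
python3 go.py 436 -356 215
```

```text
11.5 [602.3  84.8 140.2] [ 0.318 -0.948  0.   ] [ 0.9  1.3 -0. ] 84.3
shift mm [-0.6  1.8  3.2]
t: 12.3
tcp_pos: [601.7, 85.1, 139.5]
ee_rot: [-2.55, 1.834, 0.0]
wrist_force: [-0.1, 0.1, -0.6]
grip_width: 43.2
t: 13.1
tcp_pos: [602.4, 85.0, 266.1]
ee_rot: [-2.549, 1.833, -0.004]
wrist_force: [-0.5, -0.7, -1.5]
grip_width: 43.7
13.1 [602.4  85.  266.1] [ 0.318 -0.948  0.001] [-0.5 -0.7 -1.5] 43.7
shift mm [365.1 298.2  50.7]
```

```bash
python3 -m creep '[[[0.01,0.008,0,0,0,0],[0.03,0.0245,0,0,0,0],[0.055,0.045,0,0,0,0],[0.08,0.065,0,0,0,0],[0.105,0.086,0,0,0,0],[0.13,0.106,0,0,0,0],[0.157,0.128,0,0,0,0],[0.1825,0.149,0,0,0,0]]]' >/dev/null
python3 -m creep '[[[0.025,0.02,0,0,0,0],[0.05,0.041,0,0,0,0],[0.075,0.061,0,0,0,0],[0.1,0.082,0,0,0,0],[0.125,0.102,0,0,0,0],[0.15,0.1225,0,0,0,0],[0.172,0.14,0,0,0,0],[0.1825,0.149,0,0,0,0]]]' >/dev/null
python3 -m creep '[[[0,0,0.02,0,0,0],[0,0,0.045,0,0,0],[0,0,0.07,0,0,0],[0,0,0.09,0,0,0],[0,0,0.09,0,0,0],[0,0,0.09,0,0,0]]]'
python3 go.py 436 -356 140
```

```text
t: 15.3
tcp_pos: [435.0, -355.3, 174.1]
ee_rot: [-2.55, 1.834, 0.002]
wrist_force: [0.4, -0.7, -1.3]
grip_width: 43.5
15.3 [ 435.  -355.3  174.1] [ 0.318 -0.948 -0.001] [ 0.4 -0.7 -1.3] 43.5
shift mm [ 1.  -0.7 34.1]
```

```bash
python3 -m creep '[[[0.001,-0.0007,0.015,0,0,0],[0.001,-0.0007,0.025,0,0,0],[0.001,-0.0007,0.033,0,0,0],[0.001,-0.0007,0.037,0,0,0],[0.001,-0.0007,0.037,0,0,0]]]'
python3 -m creep '[[[0,0,0.001,0,0,0],[0,0,0.002,0,0,0],[0,0,0.002,0,0,0]]]'
```

```text
t: 15.8
tcp_pos: [436.0, -356.1, 136.6]
ee_rot: [-2.55, 1.834, 0.002]
wrist_force: [0.3, 0.2, -2.7]
grip_width: 43.5
t: 16.1
tcp_pos: [436.4, -356.6, 135.7]
ee_rot: [2.55, -1.834, 0.001]
wrist_force: [0.2, 0.2, -1.4]
grip_width: 43.5
```

```bash
python3 -m creep '[[[0,0,0.001,0,0,0],[0,0,0.0015,0,0,0],[0,0,0.0015,0,0,0]]]'
python3 -m creep '[[[0,0,0,0,0,0],[0,0,0,0,0,0],[0,0,0,0,0,0],[0,0,0,0,0,0],[0,0,0,0,0,0],[0,0,0,0,0,0]]]' 0.1
python3 -m creep '[[[0,0,-0.02,0,0,0],[0,0,-0.05,0,0,0],[0,0,-0.09,0,0,0],[0,0,-0.13,0,0,0],[0,0,-0.15,0,0,0],[0,0,-0.15,0,0,0]]]'
python3 go.py 600 0 285
```

```text
t: 16.4
tcp_pos: [436.5, -356.7, 134.5]
ee_rot: [2.55, -1.834, 0.001]
wrist_force: [0.3, 1.3, 1.6]
grip_width: 44.0
t: 17.0
tcp_pos: [436.3, -356.5, 133.9]
ee_rot: [-2.55, 1.834, -0.0]
wrist_force: [-0.4, -0.4, -0.7]
grip_width: 84.0
t: 17.6
tcp_pos: [437.5, -357.9, 288.1]
ee_rot: [2.549, -1.833, 0.011]
wrist_force: [-0.3, -0.4, -0.2]
grip_width: 84.3
17.6 [ 437.5 -357.9  288.1] [ 0.318 -0.948  0.007] [-0.3 -0.4 -0.2] 84.3
shift mm [-287.6 -267.9    1.8]
```

```bash
python3 -m creep '[[[-0.02,-0.02,0,0,0,0],[-0.05,-0.051,0,0,0,0],[-0.085,-0.0866,0,0,0,0],[-0.12,-0.122,0,0,0,0],[-0.154,-0.157,0,0,0,0]]]' >/dev/null
python3 -m creep '[[[-0.034,-0.035,0,0,0,0],[-0.068,-0.07,0,0,0,0],[-0.1,-0.1025,0,0,0,0],[-0.13,-0.133,0,0,0,0],[-0.153,-0.156,0,0,0,0],[-0.153,-0.156,0,0,0,0],[-0.153,-0.156,0,0,0,0]]]' >/dev/null
python3 go.py 638 33 31
python3 - <<'E'
from disc import *; from cap import topface
cw,ct=cal("wrist"),cal("top"); im=manip.grab_frame("wrist"); t=manip.grab_frame("top"); np.save("w4.npy",im);np.save("top4.npy",t)
v=np.zeros((480,800,3),np.uint8); v[:360,:480]=cv2.resize(im,(480,360)); v[:,480:]=t[130:370,380:540].repeat(2,0).repeat(2,1); save("w4",v)
for n,X in(("jar",(638,33,46)),("bd",(626,-29,9)),("yd",(600.4,84.8,9))): print(n,proj(cw,X).round(0))
x,y=proj(cw,(638,33,46)).astype(int); a=topface(im,"red",(x-45,y-45,x+45,y+45)); print(a[0],a[1],onplane(cw,a[0],46).round(1),"tri",tri((cw,a[0]),(ct,(295.3,173.))).round(1))
for k,X in(("blue",(626,-29,9)),("yellow",(600.4,84.8,9))):
    o=[]
    for I,c,w in((im,cw,55),(t,ct,25)):
        x,y=proj(c,X).astype(int); p,r=disc(I,k,(x-w,y-w,x+w,y+w)); o.append((c,p)); print(k,np.round(p,1),round(r,1),onplane(c,p,9).round(1))
    print("  tri",tri(*o).round(1))
E
```

```text
18.8 [634.6  34.4 281.8] [ 0.319 -0.948 -0.001] [-0.1  0.7  0.1] 84.5
shift mm [  2.6  -3.5 250.7]
jar [323. 205.]
bd [371. 226.]
yd [268. 216.]
(321.9686584472656, 204.99771118164062) (42.78866958618164, 43.12226486206055) [638.   33.8  46. ] tri [638.   33.3  45. ]
blue [370.8 225.8] 30.6 [626.5 -28.4   9. ]
blue [331.4 183. ] 12.2 [623.3 -38.9   9. ]
  tri [624.7 -35.8  -9.5]
yellow [268.2 215.5] 30.8 [600.9  85.    9. ]
yellow [319.5 239.5] 0.0 [508.3 -13.    9. ]
  tri [ 532.8   42.1 -217.1]
```

View pics/w4.png

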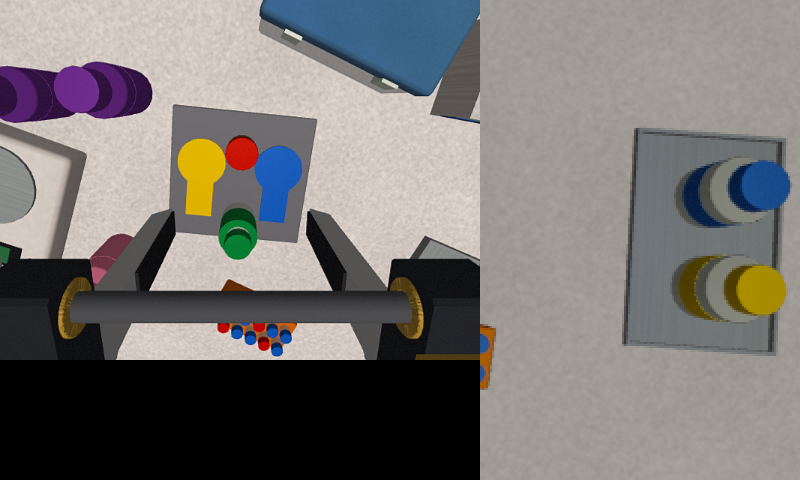

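The jar triangulates to (638, 33.5, 45). The bare discs lie at blue (626.4,-28.6) and yellow (600.9,85). The arm covers the discs in the new top view, so I discard those values. Both bottles stand upright in the tray. Next I grasp the jar.

```bash
python3 -m creep '[[[0.0026,-0.0035,0.04,0,0,0],[0.0026,-0.0035,0.08,0,0,0],[0.0026,-0.0035,0.12,0,0,0],[0.0026,-0.0035,0.155,0,0,0],[0.0026,-0.0035,0.18,0,0,0],[0.0026,-0.0035,0.2,0,0,0],[0.0026,-0.0035,0.205,0,0,0],[0.0026,-0.0035,0.205,0,0,0]]]' >/dev/null
python3 go.py 638 33.5 33
```

```text
19.7 [638.8  31.8  78.4] [ 0.317 -0.948 -0.001] [1.  0.4 0.3] 84.5
shift mm [-1.8  0.1 45.4]
```

```bash
python3 -m creep '[[[-0.0018,0,0.015,0,0,0],[-0.0018,0,0.03,0,0,0],[-0.0018,0,0.04,0,0,0],[-0.0018,0,0.045,0,0,0],[-0.0018,0,0.045,0,0,0],[-0.0018,0,0.045,0,0,0]]]' >/dev/null
python3 go.py 638 33.5 33
python3 -m creep '[[[0,0,0,0,0,0],[0,0,0,0,0,0],[0,0,0,0,0,0],[0,0,0,0,0,0],[0,0,0,0,0,0],[0,0,0,0,0,0],[0,0,0,0,0,0],[0,0,0,0,0,0]]]' 1 15
python3 -m creep '[[[0,0,-0.008,0,0,0],[0,0,-0.025,0,0,0],[0,0,-0.055,0,0,0],[0,0,-0.09,0,0,0],[0,0,-0.13,0,0,0],[0,0,-0.17,0,0,0],[0,0,-0.19,0,0,0],[0,0,-0.19,0,0,0]]]'
python3 go.py 498 331 220
```

```text
20.3 [639.2  34.5  34.2] [ 0.318 -0.948  0.   ] [-0.3  0.5  0. ] 84.9
shift mm [0.5 1.5 1.2]
t: 21.1
tcp_pos: [639.0, 34.5, 34.1]
ee_rot: [-2.55, 1.834, -0.0]
wrist_force: [-0.4, 1.0, 1.6]
grip_width: 45.5
t: 21.9
tcp_pos: [641.3, 34.3, 230.1]
ee_rot: [-2.547, 1.831, -0.013]
wrist_force: [-0.4, 0.1, -1.0]
grip_width: 45.4
21.9 [641.3  34.3 230.1] [ 0.318 -0.948  0.004] [-0.4  0.1 -1. ] 45.4
shift mm [-327.    41.5    8.3]
```

```bash
python3 -m creep '[[[-0.01,0.001,0,0,0,0],[-0.03,0.004,0,0,0,0],[-0.055,0.007,0,0,0,0],[-0.08,0.01,0,0,0,0],[-0.105,0.013,0,0,0,0],[-0.13,0.0165,0,0,0,0],[-0.16,0.02,0,0,0,0]]]' >/dev/null
python3 -m creep '[[[-0.028,0.0035,0,0,0,0],[-0.056,0.007,0,0,0,0],[-0.084,0.0105,0,0,0,0],[-0.112,0.014,0,0,0,0],[-0.14,0.0175,0,0,0,0],[-0.16,0.02,0,0,0,0],[-0.167,0.021,0,0,0,0],[-0.167,0.021,0,0,0,0]]]' >/dev/null
python3 -m creep '[[[0,0,0,0,0,0],[0,0,0,0,0,0]]]' >/dev/null
python3 go.py 498 331 100
python3 - <<'E'
from h import *
cw,ct=cal("wrist"),cal("top"); im=manip.grab_frame("wrist"); np.save("w5.npy",im); save("w5",im)
print(proj(cw,(498,331,70)).round(0))
print([proj(cw,(498+55*np.cos(a),331+55*np.sin(a),70)).round(0).tolist() for a in np.arange(4)*np.pi/2])
E
```

```text
23.6 [496.2 330.7 223.6] [ 0.317 -0.948  0.   ] [-0.3 -0.1 -1. ] 45.5
shift mm [  0.3  -1.9 123.6]
[320. 225.]
[[342.0, 161.0], [256.0, 204.0], [300.0, 284.0], [383.0, 246.0]]
```

View pics/w5.png

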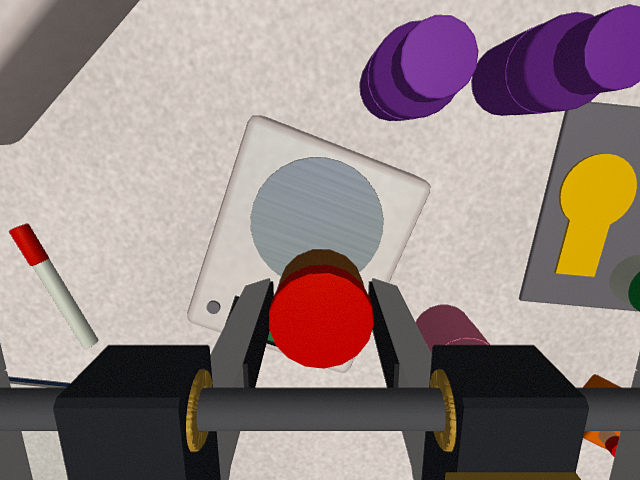

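The jar is held above the balance, with the pan visible at about x 250–383 and top edge 157. I fit the pan in both the wrist and top views.

```bash
python3 - <<'E'
from h import *
cw,ct=cal("wrist"),cal("top"); o=[]
for f,c,b,seed in(("w5.npy",cw,(235,145,400,285),(300,200)),("top0.npy",ct,(100,212,180,288),(138,246))):
    im=np.load(f); g=cv2.GaussianBlur(im,(5,5),0).astype(float); ref=np.median(g[seed[1]-8:seed[1]+9,seed[0]-8:seed[0]+9].reshape(-1,3),0)
    m=(np.abs(g-ref).max(2)<(22)).astype(np.uint8)*255; z=np.zeros_like(m); x0,y0,x1,y1=b; z[y0:y1,x0:x1]=m[y0:y1,x0:x1]
    z=cv2.morphologyEx(z,cv2.MORPH_OPEN,np.ones((5,5)))
    k=max(cv2.findContours(z,0,1)[0],key=cv2.contourArea); h=cv2.convexHull(k)[:,0].astype(float)
    P=np.array([onplane(c,p,70)[:2] for p in cv2.convexHull(k)[:,0]])
    if c is cw:  # drop the part cut by the jar
        P=P[cv2.convexHull(k)[:,0][:,1]<245]
    A=np.c_[2*P,np.ones(len(P))]; s=np.linalg.lstsq(A,(P**2).sum(1),rcond=None)[0]; r=np.sqrt(s[2]+s[0]**2+s[1]**2)
    print(f,ref.round(),"centre@70",s[:2].round(1),"r",r.round(1),cv2.boundingRect(k)); o.append((c,proj(c,(s[0],s[1],70))))
print("tri",tri(*o).round(1))
E
python3 go.py 498 331 100
```

```text
w5.npy [140. 148. 154.] centre@70 [498.2 334.2] r 54.3 (251, 157, 132, 116)
top0.npy [91. 97. 95.] centre@70 [497.9 332.1] r 55.1 (109, 218, 59, 57)
tri [497.7 333.7  66.2]
23.65 [496.3 330.7 223.8] [ 0.317 -0.948  0.   ] [ 0.3 -0.  -1. ] 45.4
shift mm [  0.2  -1.7 123.8]
```

```bash
python3 -m creep '[[[-0.0013,-0.0034,0.02,0,0,0],[-0.0013,-0.0034,0.045,0,0,0],[-0.0013,-0.0034,0.07,0,0,0],[-0.0013,-0.0034,0.09,0,0,0],[-0.0013,-0.0034,0.105,0,0,0],[-0.0013,-0.0034,0.113,0,0,0],[-0.0013,-0.0034,0.118,0,0,0],[-0.0013,-0.0034,0.118,0,0,0]]]' >/dev/null
python3 -m creep '[[[0,0,0.002,0,0,0],[0,0,0.004,0,0,0],[0,0,0.004,0,0,0]]]'
python3 go.py 499 333 98.5
```

```text
t: 24.75
tcp_pos: [499.0, 333.8, 102.2]
ee_rot: [-2.55, 1.834, -0.0]
wrist_force: [-0.5, 0.3, -1.3]
grip_width: 45.6
24.75 [499.  333.8 102.2] [ 0.318 -0.948 -0.   ] [-0.5  0.3 -1.3] 45.6
shift mm [0.8 0.2 3.7]
```

```bash
python3 -m creep '[[[0.0008,0,0.002,0,0,0],[0.0008,0,0.003,0,0,0],[0.0008,0,0.003,0,0,0]]]'
python3 -m creep '[[[0,0,0.001,0,0,0],[0,0,0.001,0,0,0]]]'
```

```text
t: 25.05
tcp_pos: [499.0, 332.9, 98.7]
ee_rot: [2.55, -1.834, -0.0]
wrist_force: [-0.6, -0.1, -1.3]
grip_width: 45.7
t: 25.25
tcp_pos: [499.2, 333.0, 98.0]
ee_rot: [-2.55, 1.834, -0.0]
wrist_force: [-0.2, 0.2, -0.0]
grip_width: 45.6
```

```bash
python3 -m creep '[[[0,0,0.001,0,0,0],[0,0,0.001,0,0,0]]]'
python3 -m creep '[[[0,0,0,0,0,0],[0,0,0,0,0,0],[0,0,0,0,0,0],[0,0,0,0,0,0],[0,0,0,0,0,0],[0,0,0,0,0,0]]]' 0.1
python3 -m creep '[[[0,0,-0.01,0,0,0],[0,0,-0.03,0,0,0],[0,0,-0.07,0,0,0],[0,0,-0.11,0,0,0],[0,0,-0.15,0,0,0],[0,0,-0.185,0,0,0],[0,0,-0.2,0,0,0],[0,0,-0.2,0,0,0]]]' >/dev/null
python3 - <<'E'
from m import *; from cap import topface
cw=cal("wrist"); im=manip.grab_frame("wrist"); x,y=proj(cw,(498,333,110)).astype(int)
a=topface(im,"red",(x-60,y-60,x+60,y+60)); print(a,onplane(cw,a[0],110).round(1))
save("w6",im[max(0,y-120):y+120,x-160:x+160].repeat(2,0).repeat(2,1))
E
python3 go.py 526 -362 300
```

```text
t: 25.45
tcp_pos: [499.3, 333.1, 98.0]
ee_rot: [-2.551, 1.834, -0.0]
wrist_force: [-3.1, -2.6, 4.7]
grip_width: 45.5
t: 26.05
tcp_pos: [499.1, 333.0, 96.9]
ee_rot: [2.55, -1.834, -0.0]
wrist_force: [-0.5, 0.1, 0.2]
grip_width: 84.7
((320.8064270019531, 221.56773376464844), (47.35136032104492, 48.41448974609375), 82.44818878173828) [498.3 332.2 110. ]
26.9 [499.1 333.  297.1] [ 0.318 -0.948 -0.   ] [ 0.2  0.1 -0.3] 84.7
shift mm [667.5 195.7  -3.1]
```

View pics/w6.png

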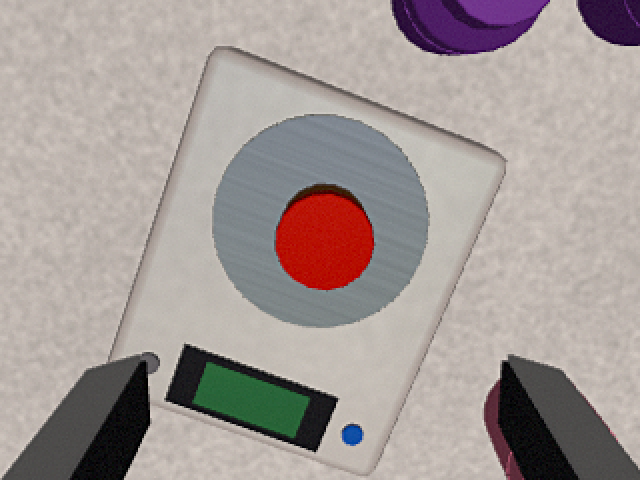

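The lid is at (498.3,332.2) against a pan centre of (498,333), upright and centred on the pan. Next I fetch the yellow bottle first; its home is the farther one.

```bash
python3 -m creep '[[[0.015,0.0066,0,0,0,0],[0.045,0.02,0,0,0,0],[0.085,0.037,0,0,0,0],[0.125,0.055,0,0,0,0],[0.165,0.072,0,0,0,0],[0.205,0.09,0,0,0,0],[0.245,0.107,0,0,0,0],[0.285,0.125,0,0,0,0]]]' >/dev/null
python3 -m creep '[[[0.04,0.0175,0,0,0,0],[0.08,0.035,0,0,0,0],[0.12,0.0525,0,0,0,0],[0.16,0.07,0,0,0,0],[0.2,0.0875,0,0,0,0],[0.24,0.105,0,0,0,0],[0.28,0.1225,0,0,0,0],[0.31,0.136,0,0,0,0]]]' >/dev/null
python3 -m creep '[[[0.02,0.009,0.01,0,0,0],[0.035,0.015,0.015,0,0,0],[0.039,0.017,0.015,0,0,0],[0.039,0.017,0.015,0,0,0],[0.039,0.017,0.015,0,0,0]]]' >/dev/null
python3 - <<'E'
from m import *; from cap import topface
cw=cal("wrist"); im=manip.grab_frame("wrist"); np.save("w7.npy",im)
for k,X in(("yellow",(436.4,-356.6,154)),("blue",(526,-363,154))):
    x,y=proj(cw,X).astype(int); a=topface(im,k,(max(0,x-40),max(0,y-45),x+40,y+45)); print(k,(x,y),np.round(a[0],1),np.round(a[1],1),onplane(cw,a[0],154).round(1))
E
python3 go.py 436.4 -356.6 134
```

```text
yellow (np.int64(320), np.int64(236)) [320.3 238. ] [53.6 55.3] [ 435.5 -356.7  154. ]
blue (np.int64(369), np.int64(124)) [370.5 124.6] [59.3 61.9] [ 526.1 -363.9  154. ]
29.05 [ 437.6 -355.7  282.3] [ 0.319 -0.948  0.   ] [-0.3  0.3  0.8] 84.5
shift mm [  0.5   1.4 148.3]
```

```bash
python3 -m creep '[[[0.0004,0.0018,0.03,0,0,0],[0.0004,0.0018,0.06,0,0,0],[0.0004,0.0018,0.09,0,0,0],[0.0004,0.0018,0.115,0,0,0],[0.0004,0.0018,0.135,0,0,0],[0.0004,0.0018,0.145,0,0,0],[0.0004,0.0018,0.147,0,0,0],[0.0004,0.0018,0.147,0,0,0]]]' >/dev/null
python3 go.py 436 -356.6 134
python3 -m creep '[[[0,0,0,0,0,0],[0,0,0,0,0,0],[0,0,0,0,0,0],[0,0,0,0,0,0],[0,0,0,0,0,0],[0,0,0,0,0,0],[0,0,0,0,0,0],[0,0,0,0,0,0]]]' 1 25
python3 -m creep '[[[0,0,-0.008,0,0,0],[0,0,-0.025,0,0,0],[0,0,-0.045,0,0,0],[0,0,-0.07,0,0,0],[0,0,-0.095,0,0,0],[0,0,-0.12,0,0,0],[0,0,-0.135,0,0,0],[0,0,-0.135,0,0,0]]]'
python3 go.py 601 85 270
```

```text
29.85 [ 436.2 -357.5  135.8] [ 0.319 -0.948  0.001] [ 0.5 -0.2  0.5] 85.0
shift mm [-0.9 -0.1  1.8]
t: 30.65
tcp_pos: [435.7, -357.5, 135.0]
ee_rot: [-2.551, 1.834, 0.0]
wrist_force: [-0.1, 0.4, 0.4]
grip_width: 43.5
t: 31.45
tcp_pos: [436.4, -358.4, 272.6]
ee_rot: [2.549, -1.834, 0.007]
wrist_force: [0.7, -0.5, -2.1]
grip_width: 43.8
31.45 [ 436.4 -358.4  272.6] [ 0.318 -0.948  0.004] [ 0.7 -0.5 -2.1] 43.8
shift mm [-368.  -297.1    1.5]
```

```bash
python3 -m creep '[[[-0.01,-0.008,0,0,0,0],[-0.03,-0.0242,0,0,0,0],[-0.055,-0.0444,0,0,0,0],[-0.08,-0.0646,0,0,0,0],[-0.105,-0.0848,0,0,0,0],[-0.13,-0.105,0,0,0,0],[-0.157,-0.1268,0,0,0,0],[-0.184,-0.1485,0,0,0,0]]]' >/dev/null
python3 -m creep '[[[-0.026,-0.021,0,0,0,0],[-0.052,-0.042,0,0,0,0],[-0.078,-0.063,0,0,0,0],[-0.104,-0.084,0,0,0,0],[-0.13,-0.105,0,0,0,0],[-0.155,-0.1255,0,0,0,0],[-0.175,-0.1415,0,0,0,0],[-0.184,-0.1485,0,0,0,0]]]' >/dev/null
python3 -m creep '[[[0,0,0.02,0,0,0],[0,0,0.045,0,0,0],[0,0,0.07,0,0,0],[0,0,0.085,0,0,0],[0,0,0.09,0,0,0],[0,0,0.09,0,0,0]]]' >/dev/null
python3 go.py 601 85 141
```

```text
33.65 [599.7  85.8 179.2] [ 0.318 -0.948 -0.001] [ 0.6 -0.4 -1. ] 43.2
shift mm [ 1.2 -1.1 38.2]
```

```bash
python3 -m creep '[[[0.0012,-0.001,0.015,0,0,0],[0.0012,-0.001,0.025,0,0,0],[0.0012,-0.001,0.032,0,0,0],[0.0012,-0.001,0.035,0,0,0],[0.0012,-0.001,0.035,0,0,0]]]'
python3 -m creep '[[[0,0,0.001,0,0,0],[0,0,0.002,0,0,0],[0,0,0.002,0,0,0]]]'
python3 go.py 601 85 139
```

```text
t: 34.15
tcp_pos: [601.2, 85.1, 144.4]
ee_rot: [2.55, -1.834, -0.001]
wrist_force: [-0.5, 0.3, -1.2]
grip_width: 43.2
t: 34.45
tcp_pos: [601.6, 85.1, 143.2]
ee_rot: [-2.55, 1.834, -0.001]
wrist_force: [-0.4, -0.2, -1.9]
grip_width: 43.7
34.45 [601.6  85.1 143.2] [ 0.318 -0.948  0.   ] [-0.4 -0.2 -1.9] 43.7
shift mm [-0.1  0.6  4.2]
```

```bash
python3 -m creep '[[[0,0.0005,0.001,0,0,0],[0,0.0005,0.002,0,0,0],[0,0.0005,0.002,0,0,0]]]'
python3 -m creep '[[[0,0,0.001,0,0,0],[0,0,0.001,0,0,0]]]'
```

```text
t: 34.75
tcp_pos: [600.9, 84.9, 140.8]
ee_rot: [2.55, -1.834, -0.0]
wrist_force: [0.2, 0.2, -1.7]
grip_width: 43.6
t: 34.95
tcp_pos: [601.1, 84.9, 140.0]
ee_rot: [-2.55, 1.834, -0.0]
wrist_force: [-0.3, 0.0, -1.0]
grip_width: 43.7
```

```bash
python3 -m creep '[[[0,0,0.001,0,0,0],[0,0,0.001,0,0,0]]]'
python3 -m creep '[[[0,0,0.0005,0,0,0],[0,0,0.0005,0,0,0]]]'
```

```text
t: 35.15
tcp_pos: [601.5, 85.1, 140.0]
ee_rot: [-2.55, 1.834, -0.001]
wrist_force: [-0.5, -0.1, 5.0]
grip_width: 43.7
t: 35.35
tcp_pos: [601.7, 85.1, 140.0]
ee_rot: [-2.55, 1.834, -0.002]
wrist_force: [-1.7, 1.4, 6.7]
grip_width: 43.7
```

The bottle has touched down at the expected height. Release, rise, check, and go to blue.

```bash
python3 -m creep '[[[0,0,0,0,0,0],[0,0,0,0,0,0],[0,0,0,0,0,0],[0,0,0,0,0,0],[0,0,0,0,0,0],[0,0,0,0,0,0]]]' 0.1
python3 -m creep '[[[0,0,-0.02,0,0,0],[0,0,-0.05,0,0,0],[0,0,-0.09,0,0,0],[0,0,-0.13,0,0,0],[0,0,-0.15,0,0,0],[0,0,-0.15,0,0,0]]]' >/dev/null
python3 - <<'E'
from m import *; from cap import topface
cw=cal("wrist"); im=manip.grab_frame("wrist"); x,y=proj(cw,(601,85,159)).astype(int); a=topface(im,"yellow",(x-40,y-45,x+40,y+45)); print(np.round(a[0],1),np.round(a[1],1),onplane(cw,a[0],159).round(1))
E
python3 -m creep '[[[0.02,0.0106,0,0,0,0],[0.05,0.0266,0,0,0,0],[0.085,0.045,0,0,0,0],[0.125,0.0665,0,0,0,0],[0.165,0.088,0,0,0,0],[0.2,0.1065,0,0,0,0]]]' >/dev/null
python3 -m creep '[[[0.04,0.021,0,0,0,0],[0.08,0.0426,0,0,0,0],[0.12,0.064,0,0,0,0],[0.155,0.0825,0,0,0,0],[0.185,0.0985,0,0,0,0],[0.202,0.1075,0,0,0,0],[0.202,0.1075,0,0,0,0],[0.202,0.1075,0,0,0,0]]]' >/dev/null
python3 go.py 526 -363.6 133
```

```text
t: 35.95
tcp_pos: [601.0, 84.9, 138.3]
ee_rot: [2.55, -1.834, -0.0]
wrist_force: [-0.3, -0.4, -0.2]
grip_width: 83.6
[316.2 243.9] [55.6 69.9] [595.   84.9 159. ]
38.0 [ 526.  -363.2  287.2] [ 0.318 -0.948 -0.002] [ 0.2  0.8 -0.3] 84.4
shift mm [7.000e-01 1.000e-01 1.542e+02]
```

The yellow fit came out elongated (55×70) because it merged with the label band, so I'll check that bottle again in the final pictures. Now I take blue.

```bash
python3 -m creep '[[[0.0007,0,0.03,0,0,0],[0.0007,0,0.06,0,0,0],[0.0007,0,0.09,0,0,0],[0.0007,0,0.115,0,0,0],[0.0007,0,0.135,0,0,0],[0.0007,0,0.148,0,0,0],[0.0007,0,0.153,0,0,0],[0.0007,0,0.153,0,0,0]]]' >/dev/null
python3 go.py 526 -363.6 133
python3 -m creep '[[[0,0,0,0,0,0],[0,0,0,0,0,0],[0,0,0,0,0,0],[0,0,0,0,0,0],[0,0,0,0,0,0],[0,0,0,0,0,0],[0,0,0,0,0,0],[0,0,0,0,0,0]]]' 1 25
python3 -m creep '[[[0,0,-0.008,0,0,0],[0,0,-0.025,0,0,0],[0,0,-0.045,0,0,0],[0,0,-0.065,0,0,0],[0,0,-0.08,0,0,0],[0,0,-0.085,0,0,0],[0,0,-0.085,0,0,0]]]'
python3 go.py 626.4 -28.8 215
```

```text
38.8 [ 526.5 -364.1  135.3] [ 0.319 -0.948 -0.001] [-0.6 -0.7  0.1] 84.4
shift mm [-0.6  0.3  2.3]
t: 39.6
tcp_pos: [526.3, -364.9, 135.5]
ee_rot: [-2.55, 1.834, -0.0]
wrist_force: [0.8, 0.5, 1.0]
grip_width: 43.7
t: 40.3
tcp_pos: [526.6, -365.2, 221.7]
ee_rot: [2.55, -1.834, 0.003]
wrist_force: [-0.4, -0.3, -2.0]
grip_width: 43.5
40.3 [ 526.6 -365.2  221.7] [ 0.318 -0.948  0.002] [-0.4 -0.3 -2. ] 43.5
shift mm [-287.2 -201.7    6.3]
```

```bash
python3 -m creep '[[[-0.008,-0.0056,0,0,0,0],[-0.024,-0.017,0,0,0,0],[-0.044,-0.031,0,0,0,0],[-0.064,-0.045,0,0,0,0],[-0.084,-0.059,0,0,0,0],[-0.104,-0.073,0,0,0,0],[-0.124,-0.087,0,0,0,0],[-0.144,-0.101,0,0,0,0]]]' >/dev/null
python3 -m creep '[[[-0.020,-0.014,0,0,0,0],[-0.04,-0.028,0,0,0,0],[-0.06,-0.042,0,0,0,0],[-0.08,-0.056,0,0,0,0],[-0.1,-0.07,0,0,0,0],[-0.12,-0.084,0,0,0,0],[-0.136,-0.096,0,0,0,0],[-0.1435,-0.101,0,0,0,0]]]' >/dev/null
python3 -m creep '[[[0,0,0.015,0,0,0],[0,0,0.03,0,0,0],[0,0,0.04,0,0,0],[0,0,0.045,0,0,0],[0,0,0.045,0,0,0]]]' >/dev/null
python3 go.py 626.4 -28.8 142
```

```text
42.4 [625.4 -28.6 173.9] [ 0.317 -0.948 -0.001] [ 0.2  0.2 -1.6] 43.4
shift mm [ 0.5 -0.9 31.9]
```

```bash
python3 -m creep '[[[0.0005,-0.0009,0.012,0,0,0],[0.0005,-0.0009,0.022,0,0,0],[0.0005,-0.0009,0.028,0,0,0],[0.0005,-0.0009,0.031,0,0,0],[0.0005,-0.0009,0.031,0,0,0],[0.0005,-0.0009,0.031,0,0,0]]]'
python3 -m creep '[[[0,0,0.001,0,0,0],[0,0,0.001,0,0,0]]]'
python3 -m creep '[[[0,0,0.001,0,0,0],[0,0,0.001,0,0,0]]]'
```

```text
t: 43.0
tcp_pos: [627.5, -28.3, 144.7]
ee_rot: [-2.55, 1.834, -0.001]
wrist_force: [-0.3, -0.3, -1.7]
grip_width: 43.5
t: 43.2
tcp_pos: [627.5, -28.3, 143.8]
ee_rot: [-2.55, 1.834, -0.001]
wrist_force: [0.6, 0.3, -1.4]
grip_width: 43.8
t: 43.4
tcp_pos: [627.3, -28.3, 142.4]
ee_rot: [2.55, -1.834, -0.0]
wrist_force: [-0.7, -0.9, -2.3]
grip_width: 43.9
```

```bash
python3 -m creep '[[[0,0.001,0.001,0,0,0],[0,0.001,0.0015,0,0,0],[0,0.001,0.0015,0,0,0]]]'
python3 -m creep '[[[0,0,0.001,0,0,0],[0,0,0.001,0,0,0]]]'
```

```text
t: 43.7
tcp_pos: [626.2, -28.6, 140.8]
ee_rot: [2.55, -1.834, -0.0]
wrist_force: [-0.8, 0.7, -1.9]
grip_width: 43.5
t: 43.9
tcp_pos: [626.6, -28.6, 140.6]
ee_rot: [-2.55, 1.834, -0.001]
wrist_force: [-0.7, 1.2, 2.7]
grip_width: 43.7
```

```bash
python3 -m creep '[[[0,0,0,0,0,0],[0,0,0,0,0,0],[0,0,0,0,0,0],[0,0,0,0,0,0],[0,0,0,0,0,0],[0,0,0,0,0,0]]]' 0.1
python3 -m creep '[[[0,0,-0.02,0,0,0],[0,0,-0.05,0,0,0],[0,0,-0.09,0,0,0],[0,0,-0.13,0,0,0],[0,0,-0.16,0,0,0],[0,0,-0.16,0,0,0],[0,0,-0.16,0,0,0]]]'
python3 - <<'E'
from h import *
im=manip.grab_frame("wrist"); np.save("w8.npy",im); c=cal("wrist"); np.savez("c8.npz",K=c[0],R=c[1],t=c[2])
E
python3 -m creep '[[[0.03,0.015,0,0,0,0],[0.07,0.035,0,0,0,0],[0.11,0.055,0,0,0,0],[0.15,0.075,0,0,0,0],[0.19,0.095,0,0,0,0],[0.22,0.11,0,0,0,0],[0.25,0.125,0,0,0,0],[0.25,0.125,0,0,0,0]]]' >/dev/null
python3 -m creep '[[[0.04,0.02,0,0,0,0],[0.08,0.04,0,0,0,0],[0.1,0.05,0,0,0,0],[0.1,0.05,0,0,0,0]]]' >/dev/null
python3 - <<'E'
from cap import *
w=np.load("w8.npy"); d=np.load("c8.npz"); cw=(d["K"],d["R"],d["t"]); t=manip.grab_frame("top"); s=manip.grab_frame("scene"); ct,cs=cal("top"),cal("scene"); np.save("top9.npy",t)
for k,X in(("blue",(626.4,-28.8,159)),("yellow",(601,85,159)),("red",(498,333,110))):
    x,y=proj(ct,X).astype(int); a=topface(t,k,(x-20,y-20,x+20,y+14 if k!="red" else y+20)); print(k,np.round(a[0],1),np.round(a[1],1),onplane(ct,a[0],X[2]).round(1))
for k,X in(("green",(531,3,106)),):
    for nm in("top0.npy","top9.npy"):
        x,y=proj(ct,X).astype(int); a=topface(np.load(nm),k,(x-20,y-20,x+20,y+20)); print(k,nm,np.round(a[0],1))
v=np.zeros((600,800,3),np.uint8); v[:360,:480]=cv2.resize(w,(480,360)); v[360:600,:480]=t[130:330,80:480].repeat(2,0).repeat(2,1)[:240*2:,:][::1][:400][:,:][::1][0:240,0:480] if 0 else cv2.resize(t[130:330,80:480],(480,240)); v[:600,480:]=cv2.resize(s[180:480,180:340],(320,600)); save("fin",v)
E
```

```text
t: 44.5
tcp_pos: [626.4, -28.6, 139.9]
ee_rot: [2.55, -1.834, 0.0]
wrist_force: [-0.7, 0.2, 0.1]
grip_width: 83.9
t: 45.2
tcp_pos: [626.4, -28.6, 300.1]
ee_rot: [-2.55, 1.834, -0.001]
wrist_force: [0.3, -0.1, -0.4]
grip_width: 84.7
blue [327.8 166.9] [23.7 23.9] [626.2 -28.3 159. ]
yellow [262.5 182.3] [23.8 24.1] [601.  85. 159.]
red [130.  244.8] [24.  24.3] [498.4 331.3 110. ]
green top0.npy [310.7 224.2]
green top9.npy [310.8 224.1]
```

View pics/fin.png

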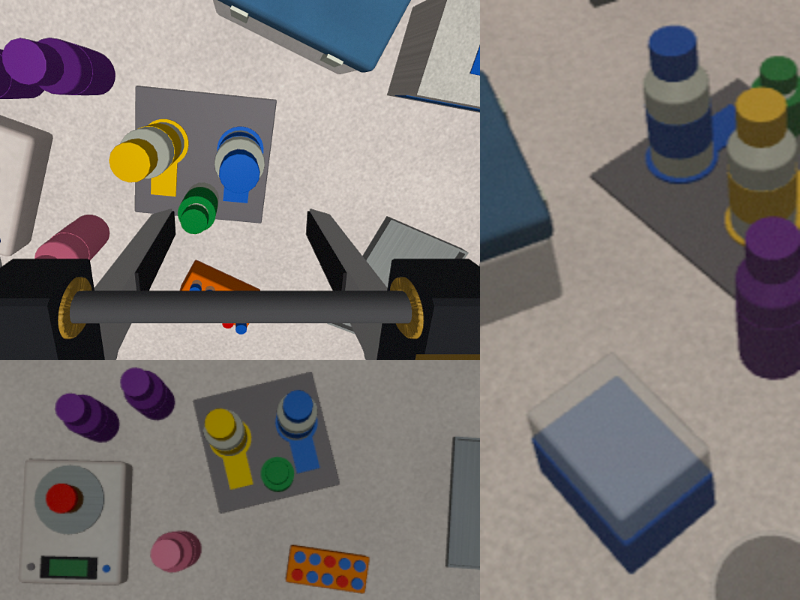

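Both bottles stand upright on their own discs: blue at (626.2,-28.3) and yellow at (601,85). The jar is centred on the pan at (498.4,331.3), and the green bottle has not moved. I hand in now.

```bash
python3 go.py; python3 -c "from station import manip; print(manip.hand_in())"
```

```text
46.55 [ 571.7 -414.8  298.1] [ 0.318 -0.948 -0.003] [-0.1  0.4 -0.7] 84.6
the job is handed in; nothing more can be done
None
```

I did the job in the required order and handed it in at 46.6 s. Both bottles went into the tray, the jar went onto the balance pan, and then the yellow and blue bottles went back on their own markers.

**Last checks (top view):**

| Item | Where it stands | Target centre | Off by |
|---|---|---|---|
| Blue cap | (626.2, -28.3) | disc (626.4, -28.7) | under 1 mm |
| Yellow cap | (601.0, 85.0) | disc (600.9, 85.0) | under 1 mm |
| Jar lid | (498.4, 331.3) | pan (498, 333) | about 2 mm |

All three look upright. The green cap moved 0.1 px between the first and last top views. The rack I judged only by eye; it looks untouched. The gripper was open and clear of everything at hand-in.

**Readings that disagreed:**
- **Yellow cap:** one wrist-camera fit put it about 6 mm off. Its ellipse had merged with the label band, and the final top view did not confirm the error.
- **Blue cap:** the first wrist fit was spoiled the same way and gave its top at 168 mm instead of 159 mm. I used the top view's position instead.
- **Tray rim:** two-view heights came out at 0 to 9 mm instead of 16 mm, because the corner pixels were picked by eye. Contact with the tray floor came at the expected height.
- **Top-view discs:** one measurement of the discs was hidden by the arm, so I discarded it.

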